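Park the sliding till of the tool chest in its notches

ROBOT

A 6-joint arm with a two-finger parallel gripper is mounted at the origin on the work surface. World frame = base frame: x ahead of the robot, y to its left, z up, the work surface at z = 0. Lengths are in mm, angles in rad, forces in N, time in s.
With the tool pointing down it reaches from about 275 to 1000 mm from the base axis. Payload 8.4 kg.
Tool frame: the origin (TCP) lies at the very end of the fingers, on their centre line; the grasp point (between the pads) lies env.grip_depth behind it (env.grip_depth is the distance from the TCP to the grasp point, in mm); z points along the fingers, y is the line along which they close (so a half turn about z gives the same grasp; the last joint's range is limited). The gripper opens to 85 mm and grips with 20 to 120 N. Pads are 22 mm wide; open, the fingers measure 114 mm over their backs; the gripper's body (76 mm by 85 mm) begins 54 mm behind the grasp point. The pads swing forward as they close: fully open they stand 13 mm farther back than shut.
Start: joints at [1.11, 0.353, 1.633, -0, 1.155, -0.002], TCP at [276.794, 560.368, 231.281] pointing down, gripper open.
Joint ranges: [-2.63, 2.63], [-0.92, 2.1], [0.06, 2.66], [-1.3, 4.44], [0, 2.69], [-3.02, 3.02]. Speed limits (rad/s): [2.22, 2.22, 2.79, 3.14, 3.14, 3.14].

INTERFACE

Orientations are given as a unit quaternion [x, y, z, w].
In Python, from rig import env gives the robot as it stands.
- The arm moves only by the shell command python3 -m pendant 'ROWS' [FORCE]. ROWS is JSON, a list that holds one entry, the list of rows, each a list of 5 numbers: the shift along the tool's x, y, z in m, then the turn about the tool's z in degrees, then the finger opening in m, from 0 to 0.0854. A call has 1 to 10 rows; each row is the pose to reach, as a shift and turn from the pose commanded when the call began, along the tool's axes at that moment; what a row does not reach only later rows make up. A row lasts 1/12 s, in which the tool goes at most 41.7 mm and 7.16 degrees, less where a joint would pass 70% of its speed; a pose out of reach is approached as far as the arm can. A call with a gripper value outside its range is refused whole. The fingers move at their own pace and stop on an object; FORCE is the grip in N (left out, the last holds). Time passes only in rows, so rows that repeat a pose let the fingers close. It gives the time, the measured TCP pose, the force, the opening and the grip force at its end, in the units of the state.
- env.get_obs(): the state, without advancing time (a new reading comes with each control period).
- env.get_image(name): name is "side" or "top"; returns a dict with "image" (420x560x3 uint8, red, green, blue), "z_map" (420x560 float32, mm along the optical axis (not along the pixel's ray), 0 where there is no reading), "fx", "fy", "cx", "cy" (pixels), "world_from_camera" (4x4, takes a point from camera to world coordinates). Camera axes: x right, y up, looking along -z (the intrinsics and any distortion apply to the point x, -y, -z); pixel columns grow to the right and rows downward; lengths in mm; the calibration is good to about 2 mm. A picture is of the moment at which its call begins.
- env.close_job(): hands the job in; it is judged then, once.
Trained networks look in a picture, given as the dict that the camera call returned (one of the last four; its "shot" number tells which), for a name from the list of things; names that differ only in an ending like _2 or _b are one class to them, and where a whole thing is asked for, a point or a joint stands for the part that bears it (a point fixed in the world has none). Each returns a list of dicts, best first, with "confidence" (0 to 1); they miss things now and then, are a little off and sometimes report something else, mostly with a low value. They report only what shows in the picture. A call takes as long as a camera call.
- env.recognise(label, picture): "position" ([x, y, z] in mm, in the coordinates of the camera as it stood for that picture, good to about 4 mm: the middle of the surface that is visible of it).
- env.landmark_of(label, picture): "position" ([x, y, z] in mm, in the coordinates of the camera as it stood for that picture, good to about 4 mm: a listed point, or the origin of a listed thing).
The state is a dict: "clock": time; "q": joint angles; "qd": joint speeds; "joint_torque": joint torques, N m; "position": TCP position; "eef_rot": TCP orientation; "force": force on the tool from outside, world axes, zero at the start; "wrist_torque": the same for the moment, N m; "width": finger opening in mm; "gripper_force": force on a finger pad.
Only numpy, scipy, OpenCV 4.12 (cv2) and the standard library are available. Lean on these libraries where they do the work, as an engineer would, in place of code of your own. Each camera call takes 0.05 s, during which the arm holds its last target. There are 200 camera calls.

TASK

With your fingertips, push the till along its ledges inside the open tool chest, towards the end where the notches show in the ledges, until you feel it drop into them and lie flat on the ledges. Only push the till, do not lift it; stop pushing once it has dropped so that the chest is not shoved along the bench, and leave the spray can, the cup and the tools in the bottom of the chest alone. Finish with the hand clear of everything.

Things in the scene. Friction and masses are not known exactly. Their poses are not given: they have to be found in the camera images.
- chest: Open dark steel tool chest, no lid, loose on the bench: 236 (its x) x 448 (its y) x 150 mm high, walls 4 mm. Origin: centre of its underside, z up, y along its length. About 5.5 kg; slides if pushed with over about 35 N. Inside each long wall runs a bare-metal ledge 26 mm wide, top 105 mm above the bench, on which the till slides along y. Between the ledges it is open to the floor.
- till: Sliding till: bare-metal open tray with sockets, ratchet and low handle bar, 222 (x) x 200 (y) x 36 mm high, 0.4-0.95 kg. Origin: centre of the tray's underside; axes parallel to the chest's. Four black feet under it, 8 mm high, 14 mm long, at y = +-82.5 mm, ride on the ledges: origin 113 mm above the chest's underside; 105 mm when dropped flat on the ledges. Sliding takes 2-8 N.
- push_face (a point): Point on the till: centre of the outside of its -y end wall, the flat upright face to push on (222 mm wide, 36 mm high), 18 mm above the till's underside. At least 80 mm of open space lies behind it inside the chest for a finger.
- home (a point): Point fixed in the chest: the till's origin when it is down in the middle of its notches, 92 mm from the chest's centre towards +y, 105 mm up. The till starts 50-125 mm short of it. Each ledge has two through notches 24 mm long, 82.5 mm before and behind this point; with all feet over them the till drops 8 mm by its weight. The feet have 5 mm play either way, then stop firmly.
- spray_can: Spray can, 58 mm diameter, 190 mm high, standing upright on the bench beyond one end of the chest; origin at the centre of its underside. Bystander.
- cup: White plastic cup, 84 mm diameter, 100 mm high, standing on the bench beyond the other end of the chest; origin at the centre of its underside. Bystander.
- hammer: Hammer lying on the floor of the chest, well below the ledges; origin at its underside. Bystander.
- wrench: Wrench lying on the floor of the chest, well below the ledges; origin at its underside. Bystander.

How it is judged:
By the outcome, as a careful person would: the job done as asked, in the order asked, and still so for the second after the job is handed in, with the robot touching nothing.
It also fails if it takes over 35 s, if anything falls off the work surface, if the arm or the gripper's body presses on something with over 40 N, if the wrist force passes 120 N, or if a joint passes its speed limit or range.

## Working session

There is one attempt and no reset: what is moved stays moved. The work goes in short steps, Python scripts to look and compute and a shell command to move; the robot and the scene stay as the last step left them, time stands still between calls to the robot, and variables do not carry over. Pictures are saved under pics/ and viewed, at most 10 in all, crops included, and the job is handed in when it is done.

```bash
mkdir -p pics
cat > h.py <<'E'
from rig import env
import numpy as np, cv2
def w(p,pos): return (np.array(p["world_from_camera"])@np.r_[pos,1])[:3]
def look(cam,names,save=None):
    p=env.get_image(cam)
    if save: cv2.imwrite("pics/"+save,p["image"][:,:,::-1])
    for n in names:
        for r in env.landmark_of(n,p)[:2]: print(cam,n,w(p,r["position"]).round(1),round(r["confidence"],2))
    return p
E
python3 - <<'E'
from h import *
for c in("top","side"):
    look(c,["chest","till","push_face","home","spray_can","cup"],c+"0.png")
o=env.get_obs();print(o["position"],o["eef_rot"],o["width"],o["force"],env.grip_depth,o["clock"])
a=cv2.imread("pics/top0.png");b=cv2.imread("pics/side0.png")
cv2.imwrite("pics/both.png",np.vstack([a,b])[:,:])
E
```

```text
top till [607.6  76.1 113.4] 0.75
top push_face [635.  -25.  129.1] 0.64
top home [588.6 137.5 108.1] 0.56
top spray_can [ 5.333e+02  4.019e+02 -4.000e-01] 0.94
top cup [ 5.596e+02 -4.065e+02 -2.000e-01] 0.65
side chest [614.2  49.4   1.4] 0.83
side till [606.8  73.2 112.1] 0.66
side push_face [637.1 -20.8 130.9] 0.92
side spray_can [535.7 405.3  -0.7] 0.96
side cup [ 561.4 -404.2    2.4] 0.95
[276.79814415 560.35946979 231.28079805] [ 2.27376191e-01  9.73806997e-01 -6.09841171e-06  1.29094519e-05] 85.72449646257948 [-0.18359438 -0.01239386  0.07549965] 18.700000000000003 0.7
```

View pics/top0.png

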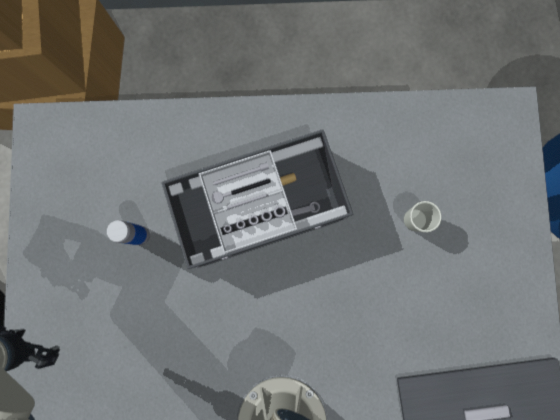

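View pics/side0.png

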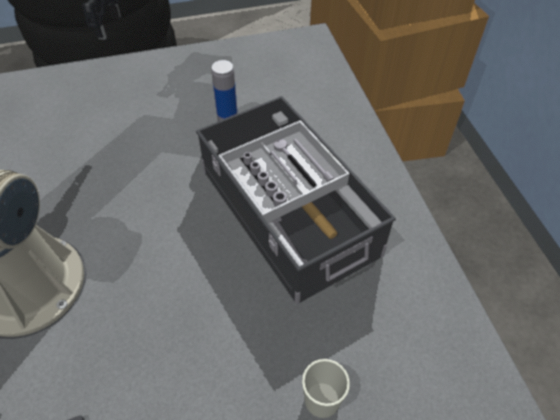

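The top picture shows the chest at about px (255,198). The till is at (247,200) and the notches are at the spray-can end (world +y), with free space behind the till at px (315,185). The side picture agrees. I'll fit the rim for yaw and the push face.

```bash
cat >> h.py <<'E'
def cloud(p):
    z=p["z_map"];v,u=np.mgrid[:z.shape[0],:z.shape[1]]
    c=np.stack([(u-p["cx"])/p["fx"]*z,-(v-p["cy"])/p["fy"]*z,-z,np.ones_like(z)],-1)
    q=c@np.array(p["world_from_camera"]).T; q[z==0]=np.nan; return q[...,:3]
E
python3 - <<'E'
from h import *
p=look("top",[]);q=cloud(p).reshape(-1,3)
m=(abs(q[:,2]-148)<10)&(np.hypot(q[:,0]-612,q[:,1]-50)<300)
r=cv2.minAreaRect(q[m,:2].astype(np.float32));print(r,cv2.boxPoints(r).round(0).tolist())
b=cv2.boxPoints(r); C=np.array(r[0])
e=[b[1]-b[0],b[2]-b[1]];L=max(e,key=np.linalg.norm);L=L/np.linalg.norm(L);L*=np.sign(L[1]);X=np.array([L[1],-L[0]])
print("yaw deg",np.degrees(np.arctan2(-L[0],L[1])),"C",C)
d=q[:,:2]-C;s=d@L;t=d@X
i=(abs(t)<95)&(abs(s)<215)&(q[:,2]>105)&(q[:,2]<165)
print("till s range",np.percentile(s[i],[0,1,5,50,95,99,100]).round(1))
f=C+L*np.percentile(s[i],1);print("face",f)
o=env.get_obs();pos=o["position"]
from scipy.spatial.transform import Rotation as R
Rm=R.from_quat(o["eef_rot"]);M=Rm.as_matrix()
tgt=np.r_[f-40*L,pos[2]];print("tgt",tgt,"shift tool",Rm.inv().apply(tgt-pos))
print("turn",(np.degrees(np.arctan2(M[1,1],M[0,1]))-np.degrees(np.arctan2(X[1],X[0]))))
E
```

```text
((616.780029296875, 48.68304443359375), (245.1934051513672, 457.0083312988281), 16.631216049194336) [[434.0, 233.0], [565.0, -205.0], [800.0, -135.0], [669.0, 303.0]]
yaw deg 16.631212 C [616.7800293   48.68304443]
till s range [-214.5 -151.1  -70.4   25.1  120.2  124.6  209.9]
face [660.03147287 -96.11287522]
tgt [ 671.47988863 -134.43954682  231.30643922] shift tool [-6.61570116e+02 -4.48180830e+02 -1.18956713e-02]
turn 47.0836760727965
```

```bash
python3 -m pendant '[[[-0.033,-0.021,0,5,0.06],[-0.066,-0.042,0,11,0.06],[-0.099,-0.063,0,17,0.06],[-0.132,-0.085,0,23,0.06],[-0.165,-0.106,0,29,0.06],[-0.198,-0.127,0,35,0.06],[-0.231,-0.148,0,41,0.06],[-0.264,-0.169,0,47,0.06],[-0.297,-0.19,0,47,0.06],[-0.303,-0.194,0,47,0.06]]]'
python3 - <<'E'
from h import *
from scipy.spatial.transform import Rotation as R
o=env.get_obs();Rm=R.from_quat(o["eef_rot"]);M=Rm.as_matrix()
print(o["clock"],o["position"],np.degrees(np.arctan2(M[1,1],M[0,1])),Rm.inv().apply(np.array([648,-55.7,231.3])-o["position"]))
E
```

```text
clock: 1.58
position: [464.8, 248.1, 231.5]
eef_rot: [0.598, 0.801, -0.0, 0.001]
force: [-0.3, -0.1, 0.2]
width: 60.1
gripper_force: 0.0
1.5833 [464.8458115  248.06616396 231.5324598 ] 16.53682633042228 [-343.33195028   89.11667763    0.88479136]
```

```bash
python3 -m pendant '[[[-0.037,0.0095,0,0,0.06],[-0.074,0.019,0,0,0.06],[-0.111,0.0285,0,0,0.06],[-0.148,0.038,0,0,0.06],[-0.185,0.0475,0,0,0.06],[-0.222,0.057,0,0,0.06],[-0.26,0.067,0,0,0.06],[-0.3,0.077,0,0,0.06],[-0.343,0.089,0,0,0.06],[-0.343,0.089,0,0,0.06]]]'
python3 - <<'E'
from h import *
from scipy.spatial.transform import Rotation as R
o=env.get_obs();Rm=R.from_quat(o["eef_rot"]);M=Rm.as_matrix()
print(o["clock"],o["position"],np.degrees(np.arctan2(M[1,1],M[0,1])),Rm.inv().apply(np.array([648,-55.7,231.3])-o["position"]))
look("top",["push_face","till"],"top1.png")
look("side",["push_face","till"],"side1.png")
E
```

```text
clock: 2.42
position: [649.6, -56.0, 231.3]
eef_rot: [0.598, 0.802, -0.0, 0.002]
force: [-0.5, 0.2, 0.4]
width: 59.9
gripper_force: 0.0
2.4167 [649.55653914 -56.03799382 231.27768509] 16.55340762438372 [ 0.76738535 -1.39568677 -0.02701874]
top push_face [634.4 -22.9 129.8] 0.83
top till [607.9  75.3 112.9] 0.63
side push_face [641.7 -21.  132.6] 0.73
side till [606.1  72.9 111.5] 0.84
```

View pics/side1.png

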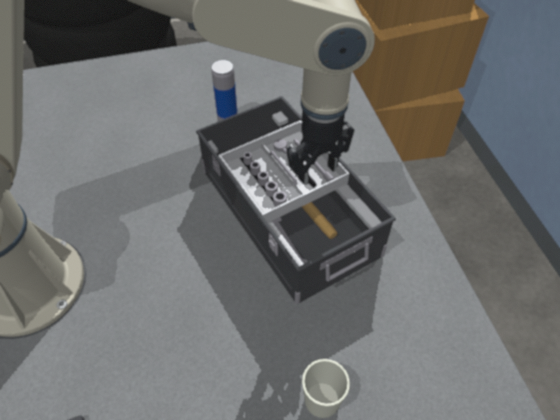

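```bash
python3 -m pendant '[[[-0.004,-0.003,0.02,0,0.06],[-0.004,-0.003,0.045,0,0.06],[-0.004,-0.003,0.07,0,0.06],[-0.004,-0.003,0.09,0,0.06],[-0.004,-0.003,0.105,0,0.06],[-0.004,-0.003,0.114,0,0.06],[-0.004,-0.003,0.114,0,0.06],[-0.004,-0.003,0.114,0,0.06]]]'
python3 - <<'E'
from h import *
look("side",[],"side2.png")
E
```

```text
clock: 3.38
position: [644.6, -54.6, 117.6]
eef_rot: [0.596, 0.803, -0.0, -0.0]
force: [0.4, 0.1, 0.2]
width: 59.6
gripper_force: 0.0
```

View pics/side2.png

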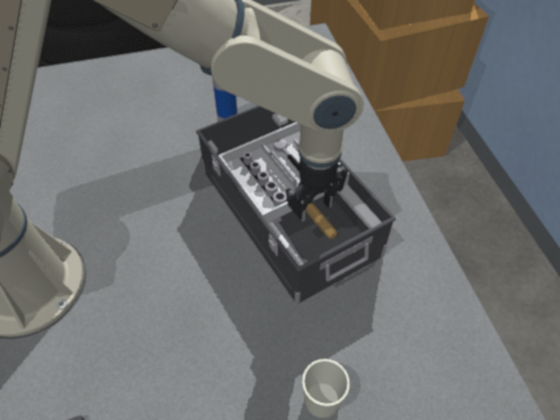

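The fingers are down inside the chest behind the till at px (315,195), clear of the walls. I'll approach and push now.

```bash
python3 -m pendant '[[[0.008,0,0,0,0.06],[0.015,0,0,0,0.06],[0.019,0,0,0,0.06],[0.023,0,0,0,0.06],[0.027,0,0,0,0.06],[0.031,0,0,0,0.06],[0.035,0,0,0,0.06],[0.039,0,0,0,0.06],[0.042,0,0,0,0.06],[0.045,0,0,0,0.06]]]'
python3 - <<'E'
from h import *
for c in("top","side"): look(c,["till","chest"])
E
```

```text
clock: 4.27
position: [632.5, -12.7, 118.0]
eef_rot: [0.597, 0.802, 0.0, 0.001]
force: [1.5, -5.5, 3.1]
width: 60.2
gripper_force: 2.8
top till [600.5  94.  113.4] 0.85
side chest [613.1  50.5   1. ] 0.87
```

```bash
python3 -m pendant '[[[0.004,0,0,0,0.06],[0.008,0,0,0,0.06],[0.012,0,0,0,0.06],[0.016,0,0,0,0.06],[0.02,0,0,0,0.06],[0.023,0,0,0,0.06],[0.026,0,0,0,0.06],[0.028,0,0,0,0.06],[0.03,0,0,0,0.06],[0.032,0,0,0,0.06]]]'
python3 - <<'E'
from h import *
for c in("top","side"): look(c,["till","chest"])
E
```

```text
clock: 5.4
position: [622.8, 17.9, 117.4]
eef_rot: [0.597, 0.802, -0.0, 0.0]
force: [1.7, -5.7, 2.2]
width: 59.8
gripper_force: 2.8
top till [593.7 123.3 111.1] 0.83
top chest [533.7 400.9   3.4] 0.3
top chest [590.1 -44.1   8.4] 0.24
side till [590.8 122.7 113.2] 0.91
side chest [589.8 -37.7   3.6] 0.74
side chest [613.5  49.5   2.3] 0.66
```

```bash
python3 -m pendant '[[[0.002,0,0,0,0.06],[0.004,0,0,0,0.06],[0.006,0,0,0,0.06],[0.008,0,0,0,0.06],[0.009,0,0,0,0.06],[0.009,0,0,0,0.06]]]'
python3 -c "
from h import *
for c in('top','side'): look(c,['till'])"
```

```text
clock: 6.2
position: [619.7, 27.2, 117.1]
eef_rot: [0.597, 0.802, -0.0, -0.0]
force: [0.8, -2.2, 1.1]
width: 60.1
gripper_force: 1.4
top till [589.3 133.2 105.9] 0.6
side till [585.3 133.4 106.8] 0.68
side till [535.  401.9  -4.4] 0.28
```

Run:
```python
from h import *
C=np.array([614.5,49.8]);L=np.array([-.286,.958]);X=np.array([.958,.286])
for c in("top","side"):
    p=look(c,[],c+"3.png");q=cloud(p).reshape(-1,3);d=q[:,:2]-C;s=d@L;t=d@X
    for a in(0,180):  # rim corners / rows near both till ends
      for lo,hi in((-112,-75),(75,112)):
        i=(t>lo)&(t<hi)&(abs(s-(a+0))<15)&(q[:,2]>95)&(q[:,2]<170)
        print(c,a,lo,i.sum(),np.percentile(q[i,2],[10,50,90,98]).round(1) if i.sum() else'')
    i=(abs(t)<80)&(s>60)&(s<180)&(q[:,2]>90)&(q[:,2]<170);print("floor",np.percentile(q[i,2],[5,25,50]).round(1))
im=cv2.imread("pics/side3.png")[90:300,190:400];cv2.imwrite("pics/crop3.png",cv2.resize(im,(600,600),interpolation=cv2.INTER_CUBIC))
```

```text
top 0 -112 0 
top 0 75 0 
top 180 -112 141 [106.6 110.7 141.2 143.7]
top 180 75 160 [106.4 110.6 139.3 143.1]
floor [105.4 107.9 110.2]
side 0 -112 149 [109.4 127.6 141.5 142.9]
side 0 75 197 [106.4 125.9 140.3 142.8]
side 180 -112 172 [108.1 121.1 140.1 143. ]
side 180 75 8 [110.3 132.8 138.7 139.2]
floor [106.8 109.1 111.6]
```

View pics/crop3.png

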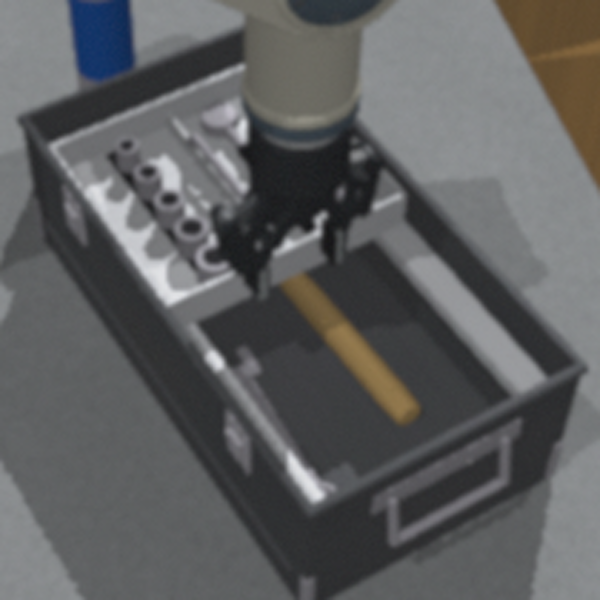

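The crop shows the till lying level below the chest rim. Its rim reads about 141–143 mm at all four corners, down from about 149, so it has dropped. I'll back off and rise.

```bash
python3 -m pendant '[[[-0.008,0,0,0,0.06],[-0.02,0,0,0,0.06],[-0.032,0,0,0,0.06],[-0.04,0,0,0,0.06],[-0.04,0,-0.02,0,0.06],[-0.04,0,-0.05,0,0.06],[-0.04,0,-0.08,0,0.06],[-0.04,0,-0.11,0,0.06],[-0.04,0,-0.14,0,0.06],[-0.04,0,-0.17,0,0.06]]]'
python3 -m pendant '[[[0,0,-0.01,0,0.06],[0,0,-0.01,0,0.06],[0,0,-0.01,0,0.06],[0,0,-0.01,0,0.06]]]'
python3 - <<'E'
from h import *
C=np.array([614.5,49.8]);L=np.array([-.286,.958]);X=np.array([.958,.286])
for c in("top","side"):
    p=look(c,["till","chest","home","spray_can","cup"],c+"4.png");q=cloud(p).reshape(-1,3);d=q[:,:2]-C;s=d@L;t=d@X
    for a in(0,180):
      for lo,hi in((-112,-75),(75,112)):
        i=(t>lo)&(t<hi)&(abs(s-a)<15)&(q[:,2]>95)&(q[:,2]<170)
        print(c,a,lo,i.sum(),np.percentile(q[i,2],[50,90,98]).round(1) if i.sum() else'')
E
```

```text
clock: 7.33
position: [631.4, -12.3, 288.8]
eef_rot: [0.597, 0.802, -0.0, -0.0]
force: [-0.6, 0.0, 0.5]
width: 59.8
gripper_force: 0.0
clock: 7.67
position: [630.6, -11.7, 295.3]
eef_rot: [0.597, 0.802, -0.001, -0.001]
force: [-0.0, 0.5, 0.7]
width: 60.0
gripper_force: 0.0
top till [587.8 135.6 107.8] 0.63
top chest [ 6.119e+02  5.080e+01 -3.000e-01] 0.59
top spray_can [534.2 404.4   2.7] 0.77
top cup [ 560.  -405.    -0.6] 0.93
top 0 -112 36 [109.7 140.8 142. ]
top 0 75 10 [109.1 140.1 141.2]
top 180 -112 138 [110.3 141.4 143.7]
top 180 75 159 [110.5 139.6 142.3]
side till [585.7 132.4 106.9] 0.84
side chest [614.7  48.9  -1.7] 0.75
side spray_can [537.  402.7  -3. ] 0.89
side spray_can [585.8 133.8 107.1] 0.33
side cup [ 5.606e+02 -4.036e+02  4.000e-01] 0.83
side cup [ 5.354e+02  4.023e+02 -2.000e-01] 0.27
side 0 -112 147 [128.2 141.4 144.1]
side 0 75 218 [126.4 140.5 142.3]
side 180 -112 175 [121.2 140.3 143.3]
side 180 75 3 [111.  113.6 114.2]
```

View pics/side4.png

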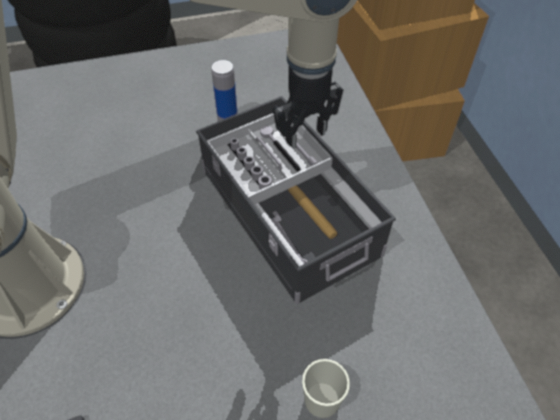

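The till is flat at px (270,160), the chest, can and cup haven't moved, and the hand is clear at z ≈ 295 mm.

```bash
python3 -c "
from rig import env
print(env.close_job())"
```

```text
the job is handed in; nothing more can be done
None
```

I pushed the till along its ledges until it dropped about 8 mm into the notches and lay flat, left the chest, can and cup where they were, raised the hand clear, and handed the job in.

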